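# Brake, wind and clear a spring-driven sample turntable

### The arm

A 6-joint arm with a two-finger parallel gripper is mounted at the origin on the work surface. World frame = base frame: x ahead of the robot, y to its left, z up, the work surface at z = 0. Lengths are in m, angles in rad, forces in N, time in s.
With the tool pointing down it reaches from about 0.3 to 0.875 m from the base axis. Payload 4.2 kg.
Tool frame: the origin (TCP) lies between the finger pads; the fingertips stand 11 mm ahead of it and the grasp point (between the pads) lies 8 mm behind it; z points along the fingers, y is the line along which they close (so a half turn about z gives the same grasp; the last joint's range is limited). The gripper opens to 85 mm and grips with 20 to 120 N. Pads are 22 mm wide; open, the fingers measure 114 mm over their backs; the gripper's body (76 mm by 85 mm) begins 54 mm behind the grasp point. The pads swing forward as they close: fully open they stand 13 mm farther back than shut.
Start: joints at [1.145, 0.32, 1.565, -0, 1.257, -0.02], TCP at [0.227, 0.528, 0.242] pointing down, gripper open.
Joint ranges: [-3.11, 3.11], [-0.84, 2.01], [0.21, 2.61], [-1.34, 4.49], [0.05, 2.63], [-2.56, 2.56]. Speed limits (rad/s): [2.57, 2.57, 3.14, 3.14, 3.14, 3.14].

### API

Orientations are given as [roll, pitch, yaw] about the fixed x, y, z axes, in that order (R = Rz(yaw) Ry(pitch) Rx(roll)).
In Python, from plant import * gives the robot as it stands. Calls block until the motion is done:
- movep(position, orientation): joint-space move of the TCP to a pose.
- move_straight(position, rate=0.15, frame=None, max_force=None): straight line of the TCP; frame=None keeps the orientation; rate is the mean speed in m/s. With max_force (N) it stops when the force on the tool has changed by that much, and returns True; else False.
- set_joints(angles): joint-space move.
- move_gripper(opening, grip_force=None): finger opening in m; grip_force is the grip in N (None keeps the last); returns when the fingers have stopped.
- wait(seconds).
- ik(position, orientation): joint angles nearest the present ones, or None.
- snapshot(name): name is "scene" or "side" or "wrist"; returns a dict with "pixels" (384x512x3 uint8, blue, green, red), "fx", "fy", "cx", "cy" (pixels), "dist_coeffs" ([k1, k2, p1, p2, k3] as OpenCV has them; the pictures are not rectified), "rvec" (rotation vector, rad) and "tvec" (3), from world to camera coordinates, as OpenCV has them. Camera axes: x right, y down, z forward; pixel columns grow to the right and rows downward; lengths in m; the calibration is good to about 2 mm. A picture is of the moment at which its call begins. There is no depth.
A pose or a line that the arm cannot do raises MotionError and nothing moves.
- hand_in(): hands the job in; it is judged then, once.
Trained networks look in the newest picture that a camera, given by its name, has taken for a name from the list of things; names that differ only in an ending like _2 or _b are one class to them, and where a whole thing is asked for, a point or a joint stands for the part that bears it (a point fixed in the world has none). Each returns a list of dicts, best first, with "p" (0 to 1); they miss things now and then, are a little off and sometimes report something else, mostly with a low value. They report only what shows in the picture. A call takes as long as a camera call. They do not tell look-alikes from the thing itself.
- look_for(camera, label): "rect" ([left, top, width, height] in pixels, round what is visible of it).
- spot_point(camera, label): "position" ([row, column] in pixels: a listed point, or the origin of a listed thing).
Readings, each from a call of its own:
- current_t(): time.
- current_joint_positions(): joint angles.
- current_dq(): joint speeds.
- current_joint_efforts(): joint torques, N m.
- current_eef_pos(): TCP position.
- current_tool_rot(): TCP orientation.
- current_contact_force(): force on the tool from outside, world axes, zero at the start.
- current_torque(): the same for the moment, N m.
- current_gripper_width(): finger opening in m.
- current_grasp_force(): force on a finger pad.
Only numpy, scipy, OpenCV 4.12 (cv2) and the standard library are available. Lean on these libraries where they do the work, as an engineer would, in place of code of your own. Each camera call takes 0.05 s, during which the arm holds its last target. There are 200 camera calls.

### The job

Push the black-knobbed brake lever of the spring-driven sample turntable all the way over, away from the robot to the green mark (hold), and only then wind the orange key clockwise, a part turn at a time, until its black pointer is well in the green band at the full end of the dial. After that, take the blue check weight off the turntable and set it down (do not drop it) upright and flat in the bay with the blue tags. Leave the brake on and the key wound, and do not disturb the other weights, the wash bottle, the jar or the spatula.

Things in the scene. Friction and masses are not known exactly. Their poses are not given: they have to be found in the camera images.
- drive: grey spring-drive housing fixed to the bench, 170 x 320 mm, top 85 mm above the table; origin on the table under its centre. In its own frame: x points roughly away from the robot, the key's axis is at y = -105 mm, the turntable's centre at y = +20 mm, the brake lever at y = +122 mm (all at x = 0)
- key (a joint): turn of the orange key, rad: 0 run down, 4.0 its stop (fully wound), growing clockwise seen from above. A spring resists (0.12 to 0.2 N m) and a friction pawl holds it where it is left. The green band of the dial is 3.65 to 4.0
- key_grip (a point): centre of the orange key's upright wing, on its vertical turning axis, 134 mm above the table. The wing is a plate 46 mm long (its x axis), 9 mm thick (y), from 115 to 151 mm above the table. Its +x is the side of the black pointer on the dial; the world yaw of x is the drive's yaw + 4.0 rad - key, so when fully wound the pointer points along the drive's +x
- brake (a joint): angle of the brake lever, rad: 0 leaning towards the robot over the red mark (off), 1.2 leaning away over the green mark (hold). Stays where it is left
- brake_tip (a point): centre of the black ball (26 mm diameter) at the end of the brake lever. The lever is 60 mm long, 10 mm thick, pivoted 107 mm above the table at drive x = 0, y = 122 mm, swinging in the drive's x-z plane: the ball goes from x = -34 mm to +34 mm, at 157 mm height at both ends and 167 mm midway
- turntable (a point): centre of the aluminium turntable's top face (110 mm diameter), 100 mm above the table
- weight_blue: blue check weight, standing on the turntable at the start: a steel disc 42 mm in diameter and 28 mm high with a blue plastic grip knob (20 mm diameter, 27 mm high) on top, 55 mm high in all, about 0.3 kg; origin at the centre of its underside, z up
- weight_red: red check weight, in its bay, to be left there: a steel disc 42 mm in diameter and 28 mm high with a red plastic grip knob (20 mm diameter, 27 mm high) on top, 55 mm high in all, about 0.3 kg; origin at the centre of its underside, z up
- weight_yellow: yellow check weight, in its bay, to be left there: a steel disc 42 mm in diameter and 28 mm high with a yellow plastic grip knob (20 mm diameter, 27 mm high) on top, 55 mm high in all, about 0.3 kg; origin at the centre of its underside, z up
- bay_blue_floor (a point): the blue weight's own empty bay: shallow square bay (black walls, inside 54 x 54 mm, outside 66 x 66 mm, walls standing 10 mm above its floor) with a flat blue tag on two facing sides; this point is the centre of its floor, 18 mm above the table. z up, x along the row of three bays. The three bays stand in a row, 80 mm apart, in any order
- bay_red_floor (a point): the red weight's bay, alike, with red tags
- bay_yellow_floor (a point): the yellow weight's bay, alike, with yellow tags
- wash_bottle: white wash bottle with a yellow cap and spout, 66 mm diameter, 185 mm high; origin at the centre of its underside
- jar: amber glass jar with a black cap, 56 mm diameter, 70 mm high; origin at the centre of its underside
- spatula: flat steel laboratory spatula, 177 x 13 x 4 mm, lying on the table; origin at its middle, x along it
Mind the look-alikes: they are no part of the job. Leave any pink or purple look-alike of the weight_blue alone.

How it is judged:
By the outcome, as a careful person would: the job done as asked, in the order asked, and still so for the second after the job is handed in, with the robot touching nothing.
It also fails if it takes over 72 s, if anything falls off the work surface, if the arm or the gripper's body presses on something with over 40 N, if the wrist force passes 120 N, or if a joint passes its speed limit or range.

## Working session

There is one attempt and no reset: what is moved stays moved. The work goes in short steps, each a Python script; the robot and the scene stay as the last script left them, time stands still between calls to the robot, and variables do not carry over. Pictures are saved under pics/ and viewed, at most 10 in all, crops included, and the job is handed in when it is done.

```bash
mkdir -p pics; ls; cat > h.py <<'E'
from plant import *
import numpy as np, cv2
def cam(s):
    K=np.array([[s["fx"],0,s["cx"]],[0,s["fy"],s["cy"]],[0,0,1]]);R=cv2.Rodrigues(np.array(s["rvec"],float))[0]
    return K,np.array(s["dist_coeffs"],float),R,np.array(s["tvec"],float).reshape(3)
def ray(s,rc):
    K,d,R,t=cam(s);u=cv2.undistortPoints(np.array([[[rc[1],rc[0]]]],float),K,d)[0,0]
    return -R.T@t,R.T@np.array([u[0],u[1],1.])
def onz(s,rc,z):
    o,v=ray(s,rc);return o+v*(z-o[2])/v[2]
def proj(s,P):
    K,d,R,t=cam(s);return cv2.projectPoints(np.array(P,float).reshape(-1,1,3),cv2.Rodrigues(R)[0],t,K,d)[0].reshape(-1,2)
E
python3 - <<'E'
from h import *
Z=dict(key_grip=.134,brake_tip=.157,turntable=.1,weight_blue=.1,weight_red=.018,weight_yellow=.018,bay_blue_floor=.018,bay_red_floor=.018,bay_yellow_floor=.018,wash_bottle=0,jar=0,spatula=0,drive=0)
S={}
for c in ("scene","side"):
    S[c]=snapshot(c);cv2.imwrite(f"pics/{c}0.png",S[c]["pixels"])
    for n,z in Z.items():
        for r in spot_point(c,n)[:3]:
            if r["p"]>.2: print(c,n,round(r["p"],2),np.round(r["position"],1),onz(S[c],r["position"],z).round(4))
print(current_t())
a,b=S["scene"]["pixels"],S["side"]["pixels"]
cv2.imwrite("pics/a.png",cv2.resize(a,(800,600),interpolation=cv2.INTER_CUBIC));cv2.imwrite("pics/b.png",cv2.resize(b,(800,600),interpolation=cv2.INTER_CUBIC))
E
```

```text
pics
scene key_grip 0.71 [ 90.5 208.1] [ 0.5165 -0.3173  0.134 ]
scene brake_tip 0.74 [134.1 279.1] [ 0.461  -0.0867  0.157 ]
scene turntable 0.73 [131.4 239.8] [ 0.5077 -0.1854  0.1   ]
scene weight_blue 0.79 [217.7 203.5] [ 0.7014 -0.0257  0.1   ]
scene weight_blue 0.67 [300.8 225.5] [0.7569 0.1572 0.1   ]
scene weight_blue 0.54 [134.7 239.6] [ 0.5137 -0.1769  0.1   ]
scene weight_red 0.64 [270.9 284.8] [0.6048 0.1463 0.018 ]
scene weight_yellow 0.91 [242.7 347.9] [0.4458 0.1712 0.018 ]
scene bay_blue_floor 0.56 [254.8 318.8] [0.5192 0.1578 0.018 ]
scene bay_red_floor 0.75 [268.9 286.1] [0.5997 0.1441 0.018 ]
scene bay_red_floor 0.44 [150. 240.] [ 0.5076 -0.192   0.018 ]
scene bay_yellow_floor 0.72 [243.3 346.9] [0.4486 0.1711 0.018 ]
scene wash_bottle 0.89 [275.4 191.7] [0.7784 0.0328 0.    ]
scene wash_bottle 0.55 [270.7 283.1] [0.6029 0.1382 0.    ]
scene jar 0.64 [200.1 147.4] [ 0.7739 -0.2009  0.    ]
scene jar 0.62 [299.9 226.5] [0.7431 0.1241 0.    ]
scene spatula 0.84 [201.2 147.4] [ 0.7753 -0.1981  0.    ]
scene spatula 0.42 [253.6 317.9] [0.5126 0.1489 0.    ]
scene drive
[... 668 characters left out ...]
0.57 [197.7 218.1] [0.5288 0.1422 0.018 ]
side bay_blue_floor 0.24 [198.1 184.1] [0.4435 0.1664 0.018 ]
side bay_red_floor 0.71 [194.2 243.1] [0.5968 0.141  0.018 ]
side bay_yellow_floor 0.62 [240.6 247.7] [ 0.5428 -0.0656  0.018 ]
side bay_yellow_floor 0.6 [196.8 186. ] [0.4496 0.1718 0.018 ]
side bay_yellow_floor 0.34 [193.4 244.1] [0.6007 0.1445 0.018 ]
side wash_bottle 0.61 [214.3 322.7] [0.7683 0.011  0.    ]
side wash_bottle 0.44 [197.7 216.8] [0.533  0.1746 0.    ]
side jar 0.66 [196.6 298.3] [0.7463 0.1149 0.    ]
side spatula 0.84 [260.2 362.6] [ 0.7651 -0.1885  0.    ]
side spatula 0.61 [209.1 321.2] [0.7763 0.0356 0.    ]
side drive 0.68 [288.5 254.5] [ 0.5132 -0.2005  0.    ]
1.4
```

View pics/a.png

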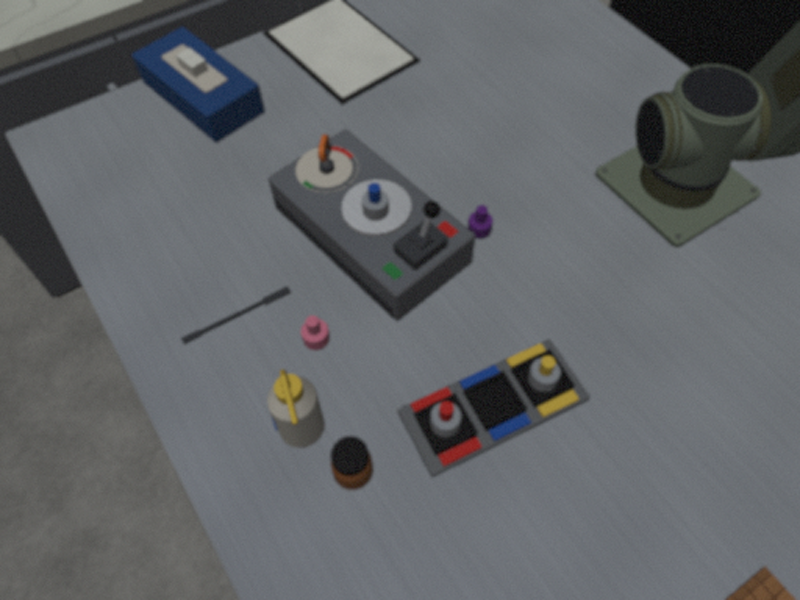

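View pics/b.png

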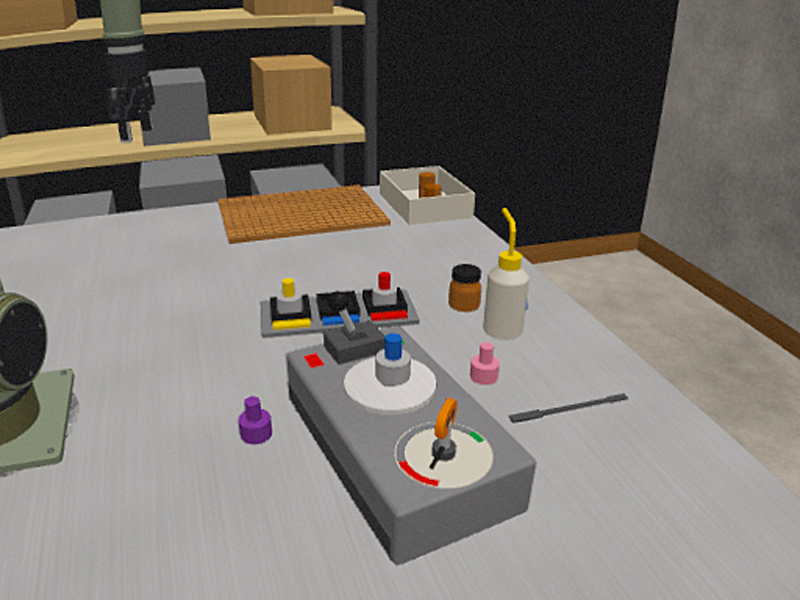

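The scene shows three blue-weight look-alikes. Scene pixels (row, col): pink (217,203) on the table, purple (~143,308) on the table, and one with a steel disc and blue knob (135,240) on the turntable. The last is the one meant. The empty bay with blue tags is at (255,318), between red and yellow. The brake leans toward the red mark. Next I'll take a close view from the wrist, which also serves as the confirming crop.

```bash
python3 - <<'E'
from h import *
print(current_tool_rot().__repr__())
rpy=[np.pi,0,0.1]
best=[]
for y in np.arange(-3.1,3.2,.4):
    q=ik([.45,-.19,.40],[np.pi,0,y]); print(round(y,1),None if q is None else np.round(q,2))
movep([.42,-.19,.42],list(current_tool_rot()))
s=snapshot("wrist");Z=dict(key_grip=.134,brake_tip=.157,turntable=.1,weight_blue=.1,drive=0,bay_blue_floor=.018)
for n,z in Z.items():
    for r in spot_point("wrist",n)[:3]:
        if r["p"]>.2: print(n,round(r["p"],2),np.round(r["position"],1),onz(s,r["position"],z).round(4))
cv2.imwrite("pics/w1.png",cv2.resize(s["pixels"],(800,600),interpolation=cv2.INTER_CUBIC))
np.save("w1.npy",s,allow_pickle=True)
print(current_joint_positions(),current_t())
E
```

```text
array([3.14154809e+00, 3.50071155e-06, 2.73579621e+00])
-3.1 [-0.42  0.12  1.44  0.    1.58 -2.04]
-2.7 [-0.42  0.12  1.44  0.    1.58 -2.44]
-2.3 None
-1.9 None
-1.5 None
-1.1 [-0.42  0.12  1.44 -0.    1.58  2.25]
-0.7 [-0.42  0.12  1.44 -0.    1.58  1.85]
-0.3 [-0.42  0.12  1.44 -0.    1.58  1.45]
0.1 [-0.42  0.12  1.44 -0.    1.58  1.05]
0.5 [-0.42  0.12  1.44 -0.    1.58  0.65]
0.9 [-0.42  0.12  1.44 -0.    1.58  0.25]
1.3 [-0.42  0.12  1.44  0.    1.58 -0.15]
1.7 [-0.42  0.12  1.44  0.    1.58 -0.55]
2.1 [-0.42  0.12  1.44  0.    1.58 -0.95]
2.5 [-0.42  0.12  1.44  0.    1.58 -1.35]
2.9 [-0.42  0.12  1.44  0.    1.58 -1.75]
key_grip 0.81 [258.2 207.1] [ 0.525  -0.3068  0.134 ]
key_grip 0.55 [ 61. 487.] [0.4257 0.0958 0.134 ]
brake_tip 0.98 [162.5 351.3] [ 0.4702 -0.0892  0.157 ]
turntable 0.74 [202.9 282.8] [ 0.5035 -0.185   0.1   ]
weight_blue 0.68 [ 77.6 281.6] [ 0.3489 -0.1245  0.1   ]
weight_blue 0.51 [255.7 367.4] [ 0.6269 -0.1017  0.1   ]
weight_blue 0.39 [ 61.6 488. ] [0.4326 0.1178 0.1   ]
drive 0.61 [193.8 264.6] [ 0.509  -0.2122  0.    ]
drive 0.54 [115.1 487.9] [0.5281 0.1623 0.    ]
bay_blue_floor 0.86 [117.7 491.8] [0.5287 0.1563 0.018 ]
bay_blue_floor 0.36 [238.2 495.8] [0.7295 0.1185 0.018 ]
[-4.49413885e-01  7.29624646e-02  1.44532959e+00  9.91448074e-05
  1.62338091e+00 -1.61482984e+00] 4.45
```

View pics/w1.png

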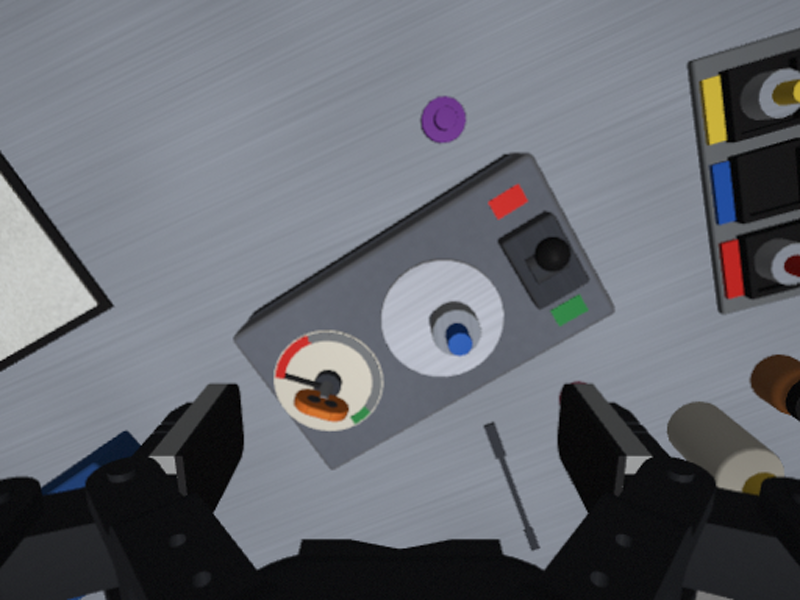

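The wrist view confirms it: steel disc with blue knob on the turntable at about (455,335), purple and pink both off it. The pointer starts in the red band at (285,376), and the brake ball at (552,252) is on the red side. Next I'll fit the drive pose.

```bash
python3 - <<'E'
from h import *
s=np.load("w1.npy",allow_pickle=True).item()
P=lambda x,y,z:onz(s,[y/1.5625,x/1.5625],z)
k=P(328,381,.087);t=P(443,318.5,.1);l=(P(508,201,.086)+P(569,309,.086))/2
print("dial",k,"table",t,"lever",l, "tags", P(508,201,.086),P(569,309,.086))
A=np.array([[0,-.105],[0,.02],[0,.122]]);B=np.array([k,t,l])[:,:2]
H=(A-A.mean(0)).T@(B-B.mean(0));yaw=np.arctan2(H[0,1]-H[1,0],H[0,0]+H[1,1])
R=np.array([[np.cos(yaw),-np.sin(yaw)],[np.sin(yaw),np.cos(yaw)]]);o=B.mean(0)-R@A.mean(0)
print("drive",o,yaw,"res",(A@R.T+o-B).round(4))
for n,p in dict(key=[0,-.105],tip0=[-.034,.122],tip1=[.034,.122]).items(): print(n,R@p+o)
p=P(285,376,.09)-P(328,381,.09);a=np.arctan2(p[1],p[0]);print("pointer yaw",a,"key",(yaw+4-a)%(2*np.pi))
# predicted wing outline for check, and blue knob
def blob(s,c):
    h=cv2.cvtColor(s["pixels"],cv2.COLOR_BGR2HSV);m=cv2.inRange(h,(105,170,80),(122,255,255));n,_,st,ce=cv2.connectedComponentsWithStats(m)
    i=min((i for i in range(1,n) if st[i,4]>30),key=lambda i:np.hypot(*(ce[i]-c)));return ce[i],st[i]
c,st=blob(s,(293,215));print("wrist knob",c,st,onz(s,c[::-1],.1415))
for n,c0 in (("scene",(240,122)),("side",(251,222))):
    w=snapshot(n);c,st=blob(w,c0);print(n,c,st,onz(w,c[::-1],.1415), "tip",[onz(w,r["position"],.157).round(3) for r in spot_point(n,"brake_tip")[:1]])
    for b,q in dict(bay_blue_floor=.018,bay_red_floor=.018,bay_yellow_floor=.018).items():pass
E
```

```text
dial [ 0.52441669 -0.30908896  0.087     ] table [ 0.50515872 -0.1845457   0.1       ] lever [ 0.48961987 -0.08463069  0.086     ] tags [ 0.43262797 -0.09359156  0.086     ] [ 0.54661176 -0.07566983  0.086     ]
drive [ 0.50828767 -0.20494289] 0.15378702497775834 res [[-0.      0.0004]
 [ 0.0001 -0.0006]
 [-0.      0.0002]]
key [ 0.52437173 -0.30870369]
tip0 [ 0.45600078 -0.0895909 ]
tip1 [ 0.52319825 -0.07917456]
pointer yaw -2.1012766089969324 key 6.25506363397469
wrist knob [293.89090909 219.22424242] [287 213  15  14 165] [ 0.51597233 -0.17801558  0.1415    ]
scene [306.35353535 241.09090909] [296 235  22  13  99] [0.56565177 0.15738737 0.1415    ] tip [array([ 0.464, -0.092,  0.157])]
side [251.24840764 221.46496815] [246 214  11  16 157] [ 0.51273393 -0.17701561  0.1415    ] tip []
```

```bash
cat >> h.py <<'E'
YAW=.1538;O=np.array([.5083,-.2049]);RD=np.array([[np.cos(YAW),-np.sin(YAW)],[np.sin(YAW),np.cos(YAW)]])
def D(x,y,z): return list(RD@[x,y]+O)+[z]
def down(y): return [np.pi,0,y]
E
python3 - <<'E'
from h import *
move_gripper(0,40)
movep(D(-.085,.122,.23),down(YAW))
move_straight(D(-.085,.122,.152),.15)
f=move_straight(D(.024,.122,.152),.08,max_force=20)
e=current_eef_pos();print(f,RD.T@(np.array(e[:2])-O),current_contact_force())
move_straight(D(-.03,.122,.152),.15);move_straight(D(-.03,.122,.25),.2)
movep(D(-.09,-.0,.42),down(2.736))
s=snapshot("wrist");cv2.imwrite("pics/w2.png",cv2.resize(s["pixels"],(800,600),interpolation=cv2.INTER_CUBIC));np.save("w2.npy",s,allow_pickle=True)
for r in spot_point("wrist","brake_tip")[:2]: print(r["p"],onz(s,r["position"],.157),D(.034,.122,.157))
print(current_t())
E
```

```text
True [0.00977239 0.12217167] [-3.55027822 -1.4463918   5.78131117]
0.9 [ 0.52324522 -0.07881246  0.157     ] [np.float64(0.5232089528669616), np.float64(-0.07913147005545973), 0.157]
13.1667
```

View pics/w2.png

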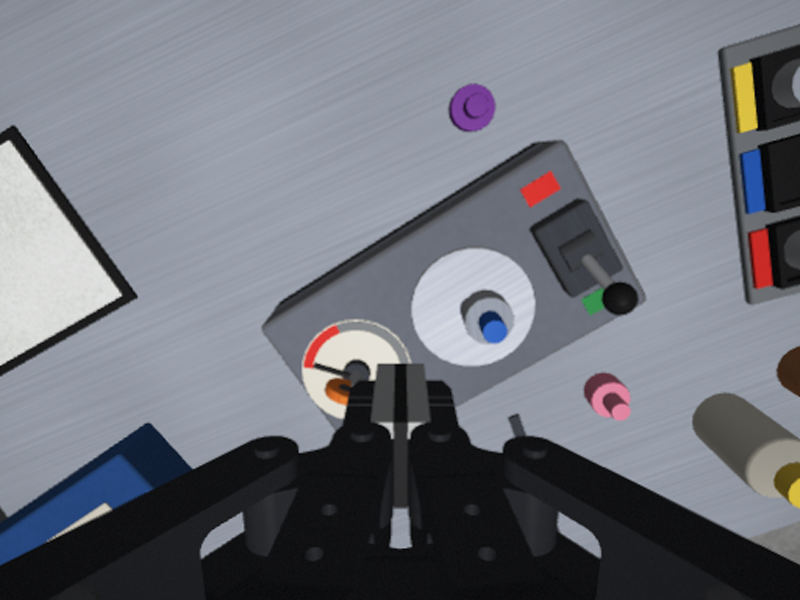

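The ball at (620,298) is now over the green mark, at the predicted hold position. Now I'll wind the key, stroke one.

```bash
cat >> h.py <<'E'
KZ=.128
def stroke(k0,k1,half):
    """grasp wing at key angle k0 (tool yaw = wing yaw - half*pi), wind to k1, release, rise"""
    y=YAW+4-k0-half*np.pi
    move_gripper(.045)
    movep(D(0,-.105,.19),down(y)); move_straight(D(0,-.105,KZ),.12)
    move_gripper(0,60); print("width",current_gripper_width(),"z",current_eef_pos()[2])
    n=max(1,int(np.ceil((k1-k0)/.7))); q=np.array(current_joint_positions(),float)
    for i in range(1,n+1):
        p=q.copy();p[5]+=(k1-k0)*i/n;set_joints(p.tolist())
    wait(.2); print("q6",current_joint_positions()[5],"torque",current_torque(),"F",current_contact_force(),"w",current_gripper_width())
    move_gripper(.045); move_straight(D(0,-.105,.20),.2)
E
python3 - <<'E'
from h import *
stroke(0.0,2.0,1)
s=snapshot("wrist");cv2.imwrite("pics/w3.png",s["pixels"]);print(current_t())
w=snapshot("side");c=w["pixels"][220:340,210:370];cv2.imwrite("pics/s3.png",cv2.resize(c,(800,600),interpolation=cv2.INTER_CUBIC))
E
```

```text
width 0.009135392976045997 z 0.1292112849332514
q6 2.006880356848361 torque [ 0.34736184 -0.31205129  0.13436355] F [2.32038906 3.30961342 1.60679572] w 0.00883327765342693
19.475
```

View pics/s3.png

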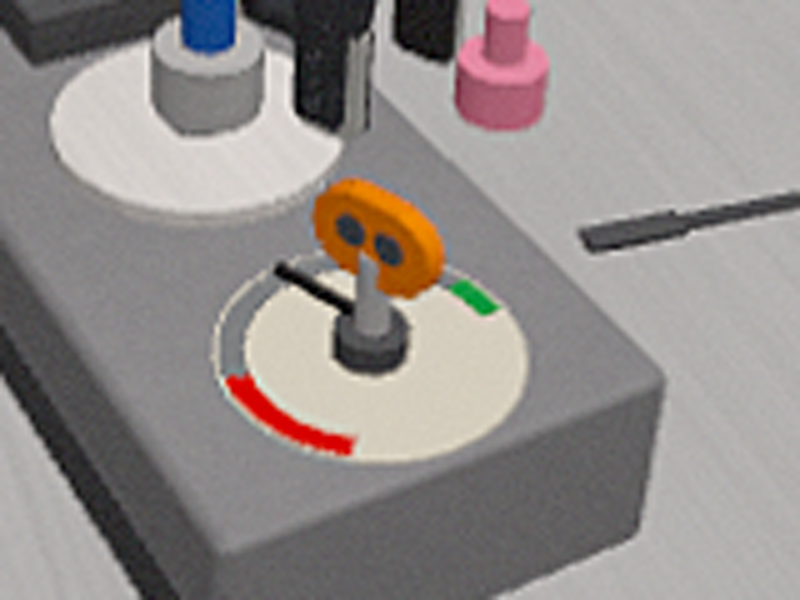

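The pointer is at (280,268) in the crop, about half way. Stroke two.

```bash
python3 - <<'E'
from h import *
stroke(2.0,3.87,0)
movep(D(-.09,0,.42),down(2.736))
s=snapshot("wrist");cv2.imwrite("pics/w4.png",s["pixels"]);np.save("w4.npy",s,allow_pickle=True)
c=s["pixels"];w=snapshot("side")["pixels"]
a=cv2.resize(w[240:330,230:350],(400,300),interpolation=cv2.INTER_CUBIC)
b=cv2.resize(c[120:384,150:502],(400,300),interpolation=cv2.INTER_CUBIC)
cv2.imwrite("pics/c4.png",np.hstack([a,b]))
for n,z in dict(bay_blue_floor=.018,bay_red_floor=.018,bay_yellow_floor=.018,brake_tip=.157).items():
    for r in spot_point("wrist",n)[:1]: print(n,r["p"],r["position"],onz(s,r["position"],z))
print(current_t())
E
```

```text
width 0.00885770994351723 z 0.1290939347278772
q6 0.7352470081861079 torque [ 0.1702193  -0.86880046  0.084688  ] F [ 5.03427842  0.86604085 -0.38891794] w 0.00880551616102914
bay_yellow_floor 0.89 [52.9, 505.3] [0.44381301 0.1646796  0.018     ]
brake_tip 0.96 [190.8, 397.0] [ 0.52360207 -0.07931841  0.157     ]
28.95
```

View pics/c4.png

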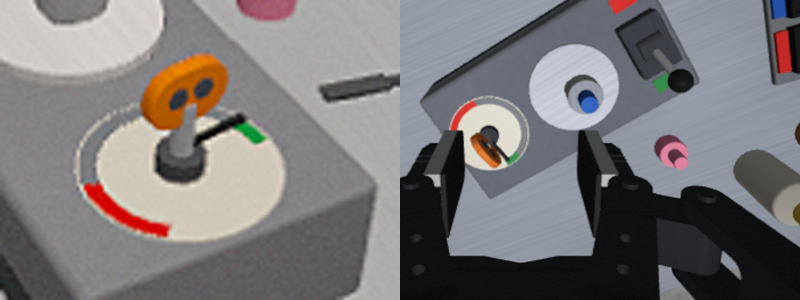

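```bash
python3 - <<'E'
from h import *
s=np.load("w4.npy",allow_pickle=True).item()
u=proj(s,[D(0,-.105,.087)])[0];print(u)
x,y=u.astype(int);c=s["pixels"][y-30:y+30,x-30:x+50].copy()
im=cv2.resize(c,(800,600),interpolation=cv2.INTER_CUBIC)
for k,col in ((3.65,(0,255,0)),(3.83,(255,0,255)),(4.,(0,255,0))):
    a=YAW+4-k
    for z in (.087,.097):
        p=proj(s,[[*(np.array(D(0,-.105,z)[:2])+r*np.array([np.cos(a),np.sin(a)])),z] for r in (.0,.04)])
        p=((p-[x-30,y-30]+.5)*10).astype(int);cv2.line(im,tuple(p[0].tolist()),tuple(p[1].tolist()),col,1)
cv2.imwrite("pics/d4.png",im)
E
```

```text
[228.45624847 237.38695989]
```

View pics/d4.png

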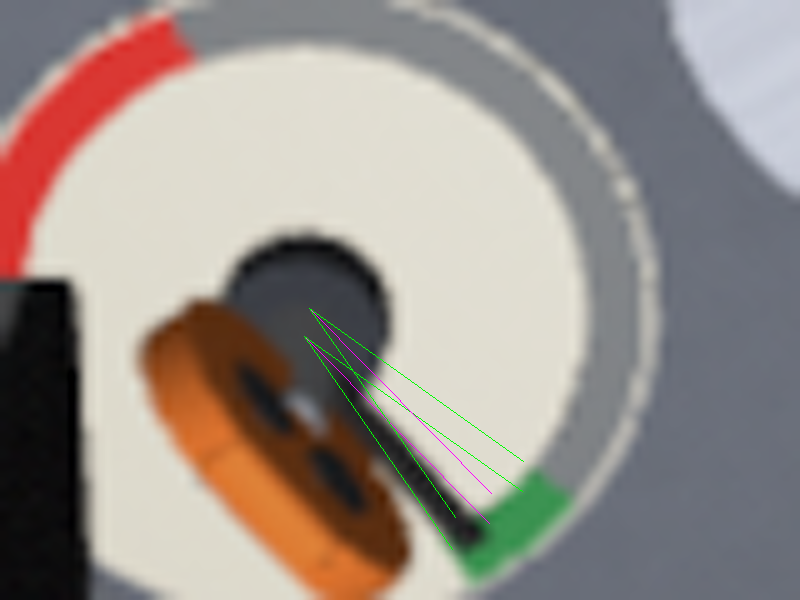

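The pointer sits about 3.9, well inside the green band, and the brake is still on. Next I'll measure the bay from above.

```bash
python3 - <<'E'
from h import *
movep([.44,.15,.42],down(2.736))
s=snapshot("wrist");np.save("w5.npy",s,allow_pickle=True)
for n in ("bay_blue_floor","bay_red_floor","bay_yellow_floor"):
    for r in spot_point("wrist",n)[:1]: print(n,r["p"],r["position"],onz(s,r["position"],.018))
h=cv2.cvtColor(s["pixels"],cv2.COLOR_BGR2HSV)
for nm,m in dict(b=cv2.inRange(h,(100,150,60),(125,255,255)),y=cv2.inRange(h,(20,150,100),(35,255,255)),r=cv2.inRange(h,(0,170,100),(6,255,255))|cv2.inRange(h,(174,170,100),(180,255,255))).items():
    n,_,st,ce=cv2.connectedComponentsWithStats(m)
    for i in range(1,n):
        if st[i,4]>80: print(nm,st[i],ce[i].round(1),onz(s,ce[i][::-1],.018).round(4))
cv2.imwrite("pics/w5.png",cv2.resize(s["pixels"],(800,600)));print(current_t())
E
```

```text
bay_blue_floor 0.98 [188.9, 279.2] [0.52596806 0.15276895 0.018     ]
bay_red_floor 0.84 [232.1, 292.7] [0.60517041 0.1451426  0.018     ]
bay_yellow_floor 0.91 [143.3, 267.4] [0.44980505 0.16377242 0.018     ]
b [298 163  18  36 331] [306.6 180.3] [0.53   0.1991 0.018 ]
b [247 177  18  36 315] [255.7 194.1] [0.519  0.1141 0.018 ]
b [ 46 285  24  23 322] [ 57.1 296. ] [ 0.5534 -0.286   0.018 ]
y [286 114  18  38 353] [294.6 132.4] [0.4509 0.2093 0.018 ]
y [233 129  19  38 333] [241.8 147.4] [0.4399 0.1242 0.018 ]
y [264 137  13  15 146] [269.9 144.1] [0.4525 0.1669 0.018 ]
r [ 88 200  24  19 226] [ 99.5 209.4] [ 0.4412 -0.1341  0.018 ]
r [310 208  15  28 231] [317.1 221.5] [0.6035 0.1898 0.018 ]
r [261 221  16  33 265] [268.5 237.4] [0.598  0.1039 0.018 ]
r [290 240  12  12 118] [295.7 245.3] [0.6297 0.1409 0.018 ]
30.5333
```

View pics/w5.png

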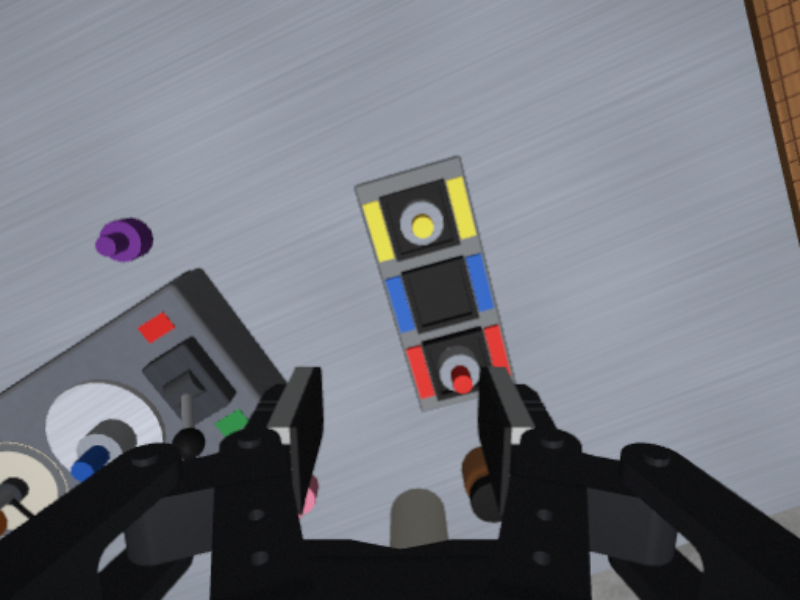

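Blue bay centre from the tag midpoint is (0.5245, 0.1566), row yaw −0.13. Pixel (440,293) shows it empty between red and yellow. Now I'll pick the blue weight and place it.

```bash
python3 - <<'E'
from h import *
Y=-.128;w=[.514,-.1775];b=[.5245,.1566]
move_gripper(.045)
movep([*w,.22],down(Y)); move_straight([*w,.1425],.1,max_force=8)
z0=current_eef_pos()[2]
move_gripper(0,50); print("z",z0,"w",current_gripper_width(),current_grasp_force())
move_straight([*w,.30],.12); wait(.1); print("w",current_gripper_width(),current_contact_force())
movep([*b,.30],down(Y)); print(current_eef_pos(),current_gripper_width())
s=snapshot("wrist");c=snapshot("side")["pixels"]
cv2.imwrite("pics/p6.png",np.hstack([cv2.resize(s["pixels"],(400,300)),cv2.resize(c[80:260,120:360],(400,300))]));print(current_t())
E
```

```text
z 0.14309654812998032 w 0.018251053707546556 48.86936545372009
w 0.018324743752458128 [-0.1245308   0.21021258 -2.23108039]
[0.52472495 0.15565698 0.29998912] 0.01824668303944702
36.8667
```

View pics/p6.png

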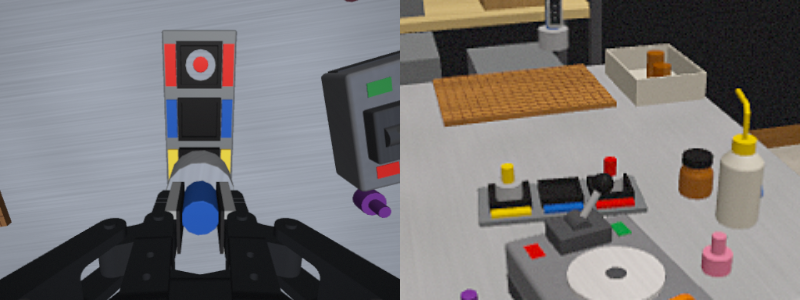

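The weight is held upright and the brake ball is still over green. The 18 mm width suggests the knob is off-centre along the pads, so I'll measure the offset from the disc's edge in the wrist picture.

```bash
python3 - <<'E'
from h import *
s=snapshot("wrist");im=s["pixels"].astype(int)
e=np.array(current_eef_pos());yaw=current_tool_rot()[2];X=np.array([np.cos(yaw),np.sin(yaw),0]);Yv=np.array([-X[1],X[0],0])
print("cam side", (ray(s,[192,256])[0]-e).round(3), yaw)
th=np.linspace(0,2*np.pi,72)
def circ(dx,r,z): return proj(s,[e+X*(dx+r*np.cos(t))+Yv*r*np.sin(t)+[0,0,z] for t in th])
for dx in (-.012,-.008,-.004,0,.004,.008,.012):
    out=[]
    for r,z in ((.021,-.0425),(.021,-.0145),(.01,-.0145),(.01,.0125)):
        p=circ(dx,r,z);out+=[*p.min(0).round(),*p.max(0).round()]
    print(dx,np.array(out).astype(int).reshape(4,4).tolist())
h=cv2.cvtColor(s["pixels"],cv2.COLOR_BGR2HSV);m=cv2.inRange(h,(100,150,40),(125,255,255));n,_,st,_=cv2.connectedComponentsWithStats(m)
print([x.tolist() for x in st[1:] if x[4]>60])
for c in (250,258,266): print(c,[(r,*im[r,c]) for r in range(170,262,4)])
r=210
print([(c,*im[r,c]) for c in range(200,320,5)])
E
```

```text
cam side [ 0.067 -0.009  0.132] -0.12983876583713871
-0.012 [[217, 208, 292, 277], [211, 227, 299, 306], [234, 249, 276, 287], [230, 279, 279, 322]]
-0.008 [[217, 201, 293, 271], [211, 219, 299, 299], [234, 241, 276, 279], [230, 270, 280, 314]]
-0.004 [[217, 194, 293, 265], [210, 211, 299, 292], [234, 233, 276, 272], [229, 260, 280, 305]]
0 [[217, 187, 293, 258], [210, 203, 299, 285], [234, 225, 276, 264], [229, 251, 280, 297]]
0.004 [[216, 179, 293, 252], [210, 194, 300, 277], [233, 217, 276, 257], [229, 242, 280, 288]]
0.008 [[216, 172, 294, 245], [209, 185, 300, 270], [233, 209, 276, 249], [229, 232, 280, 279]]
0.012 [[216, 164, 294, 239], [209, 177, 300, 262], [233, 200, 277, 241], [229, 222, 281, 270]]
[[213, 128, 14, 48, 614], [283, 128, 14, 48, 611], [233, 232, 47, 69, 2667]]
250 [(170, np.int64(34), np.int64(32), np.int64(34)), (174, np.int64(21), np.int64(20), np.int64(19)), (178, np.int64(34), np.int64(32), np.int64(33)), (182, np.int64(128), np.int64(124), np.int64(121)), (186, np.int64(128), np.int64(124), np.int64(121)), (190, np.int64(12), np.int64(13), np.int64(13)), (
[... 3694 characters left out ...]
6), np.int64(163), np.int64(157)), (255, np.int64(175), np.int64(161), np.int64(156)), (260, np.int64(180), np.int64(168), np.int64(161)), (265, np.int64(172), np.int64(161), np.int64(155)), (270, np.int64(108), np.int64(106), np.int64(104)), (275, np.int64(92), np.int64(90), np.int64(89)), (280, np.int64(91), np.int64(89), np.int64(88)), (285, np.int64(88), np.int64(86), np.int64(85)), (290, np.int64(70), np.int64(208), np.int64(230)), (295, np.int64(100), np.int64(134), np.int64(140)), (300, np.int64(170), np.int64(158), np.int64(152)), (305, np.int64(170), np.int64(159), np.int64(152)), (310, np.int64(168), np.int64(157), np.int64(150)), (315, np.int64(170), np.int64(160), np.int64(153))]
```

Measured offset is 3 mm, and the weight is upright. I'll compensate and set it down.

```bash
python3 - <<'E'
from h import *
Y=-.128;b=[.5245+.003*np.cos(Y),.1569+.003*np.sin(Y)]
move_straight([*b,.30],.05); move_straight([*b,.075],.12)
f=move_straight([*b,.056],.02,max_force=3); print(f,current_eef_pos(),current_contact_force(),current_gripper_width())
wait(.2);move_gripper(.045);wait(.2)
move_straight([*b,.20],.1);movep([.42,.15,.42],down(2.736));wait(.3)
s=snapshot("wrist");r=[spot_point("wrist",n)[:3] for n in ("weight_blue","bay_blue_floor")]
print([[(round(x["p"],2),onz(s,x["position"],.018).round(3)) for x in q] for q in r])
w=snapshot("side")
cv2.imwrite("pics/p7.png",np.hstack([cv2.resize(s["pixels"],(400,300)),cv2.resize(w["pixels"][150:330,140:380],(400,300))]));print(current_t())
E
```

```text
True [0.52730344 0.15649761 0.06139019] [-1.0601468  -0.89404038  3.71529948] 0.018362090248244776
[[(0.85, array([0.524, 0.161, 0.018])), (0.79, array([ 0.676, -0.073,  0.018])), (0.59, array([ 0.345, -0.106,  0.018]))], [(0.76, array([0.527, 0.149, 0.018]))]]
45.0833
```

View pics/p7.png

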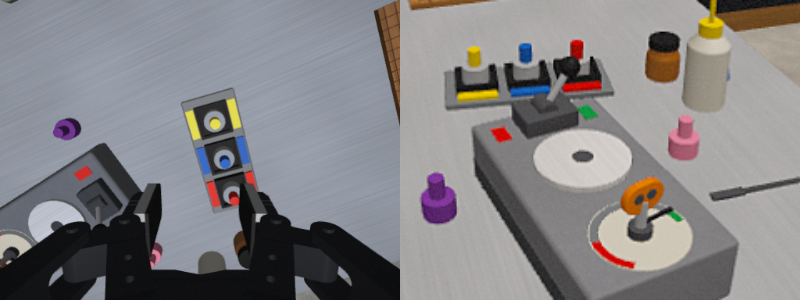

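The blue weight stands upright in the blue bay at (222,158). The brake is over green, the pointer is in green, and everything else is untouched.

```bash
python3 -c "
from plant import *
print(hand_in())"
```

```text
the job is handed in; nothing more can be done
None
```

The job is handed in at about 45 s of the 72 s allowed: brake pushed over to the green mark, key then wound to about 3.9 rad (inside the green band), and the blue weight set down upright in the bay with the blue tags, with nothing else visibly disturbed in the last pictures.

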